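Snap the loose filter retainers home in the photometer filter wheel

TASK

The photometer's filter wheel is clamped on its bench fixture, and two of its five black filter retainers are only lying on the spring balls of their cells, standing up above the rim. Take the pusher from its stand and with it press each of these two straight down until it snaps fully home and flat, down in its cell like the other three, then stand the pusher upright back in its stand. Do not touch the retainers with the gripper, and leave the other things on the bench where they are.

Things in the scene. Friction and masses are not known exactly. Their poses are not given: they have to be found in the camera images.
- wheel: filter wheel on its fixture, fixed: aluminium disc 184 mm in diameter, top 26 mm above the bench, with five round cells (cups 53 mm outside, 42 mm bore, rim 56 mm above the bench) 72 degrees apart, axes 60 mm from the wheel's; central nut 52 mm high. Three cells hold retainers already home. Origin: wheel axis at bench height, z up, x to retainer_1's cell; any yaw.
- seat_1 (a point): centre of the solid seat in the bottom of retainer_1's cell, 37 mm above the bench; retainer_1's origin belongs here. Three sprung steel balls (as in every cell), centred 12 mm above the seat, stand out of the bore leaving 35 mm clear between them. A retainer that is home has its neck's top 14 mm above the seat, 5 mm below the rim, and the balls stand over its shoulder.
- seat_2 (a point): centre of the solid seat in the bottom of retainer_2's cell, the same as seat_1, 144 degrees round the wheel from it; retainer_2's origin belongs here
- retainer_1: loose filter retainer: black ring 40 mm wide, 9 mm high, with a 31 mm wide neck on top (14 mm high in all), 22 mm aperture, about 30 g. Origin: centre of its underside, z up. At first it lies on its cell's balls, underside 13 mm above the seat, neck 8 mm above the rim. Pushed straight down near its centre with about 12 N it slips past the balls, drops the last few mm and bears on the solid seat.
- retainer_2: the other loose retainer, the same in every way as retainer_1, in a cell two places on
- pusher: the pusher, upright in its stand: round white foot 32 mm in diameter with a flat underside that presses on a retainer, thin metal shank, ribbed black cylindrical handle 24 mm in diameter from 50 to 106 mm above the underside; 112 mm high, about 120 g. Origin: centre of the foot's underside, z up to the handle.
- stand: the pusher's stand, fixed to the bench: dark steel disc 72 mm in diameter, 20 mm high, with a round recess 39 mm in diameter and 12 mm deep (floor 8 mm above the bench) for the pusher's foot. Origin: centre of its underside at bench height, z up. It stands to the left or to the right of the wheel.
- rinse_bottle: closed white plastic bottle with a screw cap, 52 mm in diameter, 121 mm high, upright and loose, on the other side of the wheel from the stand; not part of the job. Origin: centre of its underside
- tape_roll: roll of tape lying flat, 96 mm across, 25 mm high, loose, behind the wheel to the right; not part of the job. Origin: centre of its underside
- vial_amber: small upright vial, 16 mm in diameter, 42 mm high, loose, to the right behind the wheel; not part of the job. Origin: centre of its underside
- slide_box: small closed flat box, 63 x 86 x 31 mm, loose, behind the wheel to the left; not part of the job. Origin: centre of its underside
There are look-alikes about, which are no part of the job. There is more than one size of the pusher; the one meant has the size given above.

How it is judged (in metres and radians):
On the way, in this order (a step that is already met when the one before it is completed fails the run):
1. the pusher is taken out of its stand (z of pusher in the frame of stand above 0.04 m and contact force between the fingers and pusher above 1 N), for 0.1 s.
2. one loose retainer has snapped home under the pusher ((((z of retainer_1 in the frame of wheel below 0.039 m and angle between retainer_1's own z axis and vertical below 0.08 rad and horizontal distance between retainer_1 and seat_1 below 0.003 m) and horizontal distance between pusher and seat_1 below 0.01 m and z of pusher in the frame of wheel below 0.057 m) or ((z of retainer_2 in the frame of wheel below 0.039 m and angle between retainer_2's own z axis and vertical below 0.08 rad and horizontal distance between retainer_2 and seat_2 below 0.003 m) and horizontal distance between pusher and seat_2 below 0.01 m and z of pusher in the frame of wheel below 0.057 m))), for 0.05 s.
3. the other one too has snapped home under the pusher ((((z of retainer_1 in the frame of wheel below 0.039 m and angle between retainer_1's own z axis and vertical below 0.08 rad and horizontal distance between retainer_1 and seat_1 below 0.003 m) and ((z of retainer_2 in the frame of wheel below 0.039 m and angle between retainer_2's own z axis and vertical below 0.08 rad and horizontal distance between retainer_2 and seat_2 below 0.003 m) and horizontal distance between pusher and seat_2 below 0.01 m and z of pusher in the frame of wheel below 0.057 m)) or ((z of retainer_2 in the frame of wheel below 0.039 m and angle between retainer_2's own z axis and vertical below 0.08 rad and horizontal distance between retainer_2 and seat_2 below 0.003 m) and ((z of retainer_1 in the frame of wheel below 0.039 m and angle between retainer_1's own z axis and vertical below 0.08 rad and horizontal distance between retainer_1 and seat_1 below 0.003 m) and horizontal distance between pusher and seat_1 below 0.01 m and z of pusher in the frame of wheel below 0.057 m)))), for 0.05 s.
At the end, for the whole second after the job is handed in: both retainers are home (origin within 2 mm of the seat's height and 3 mm of its centre sideways, tilted less than 0.08 rad), and the pusher stands still in its stand's recess, upright within 0.1 rad, released (z of each of retainer_1, retainer_2 in the frame of wheel below 0.039 m and angle between each of retainer_1, retainer_2's own z axis and vertical below 0.08 rad and horizontal distance between retainer_1 and seat_1 below 0.003 m and horizontal distance between retainer_2 and seat_2 below 0.003 m and horizontal distance between pusher and stand below 0.006 m and z of pusher in the frame of stand below 0.012 m and angle between pusher's own z axis and vertical below 0.1 rad and linear speed of pusher below 0.02 m/s); the robot touches nothing.
It fails at once if the gripper or arm touches a loose retainer (contact force between any of the fingers, the arm and retainer_1 above 0.3 N or contact force between any of the fingers, the arm and retainer_2 above 0.3 N).
It fails at once if the rinse bottle is moved by more than 20 mm or knocked over (distance of rinse_bottle from where it was at the start of the episode above 0.02 m or angle between rinse_bottle's own z axis and vertical above 0.5 rad).
It fails at once if the tape roll is moved by more than 20 mm or knocked over (distance of tape_roll from where it was at the start of the episode above 0.02 m or angle between tape_roll's own z axis and vertical above 0.5 rad).
It fails at once if the small vial is moved by more than 20 mm or knocked over (distance of vial_amber from where it was at the start of the episode above 0.02 m or angle between vial_amber's own z axis and vertical above 0.5 rad).
It fails at once if the slide box is moved by more than 20 mm or knocked over (distance of slide_box from where it was at the start of the episode above 0.02 m or angle between slide_box's own z axis and vertical above 0.5 rad).
It also fails if it takes over 51 s, if anything falls off the work surface, if the arm or the gripper's body presses on something with over 40 N, if the wrist force passes 120 N, or if a joint passes its speed limit or range.

ROBOT

A 6-joint arm with a two-finger parallel gripper is mounted at the origin on a cart in front of the work surface, level with it; the furniture and walls round the work are solid. World frame = base frame: x ahead of the robot, y to its left, z up, the work surface at z = 0. Lengths are in m, angles in degrees, forces in N, time in s.
With the tool pointing down it reaches from about 0.375 to 0.9 m from the base axis. Payload 3.1 kg.
Tool frame: the origin (TCP) lies midway between the tips of the shut fingers; the grasp point (between the pads) lies 19 mm behind it (bot.hold_point_z is the distance from the TCP to the grasp point, in m); z points along the fingers, y is the line along which they close (so a half turn about z gives the same grasp; the last joint's range is limited). The gripper opens to 87 mm and grips with 3 to 60 N. Pads are 19 mm wide; open, the fingers measure 117 mm over their backs; the gripper's body (75 mm by 190 mm) begins 51 mm behind the grasp point.
Start: joints at [-76.003, 30.224, 82.088, -0, 67.689, -10.227], TCP at [0.256, -0.57, 0.183] pointing down, gripper open.
Joint ranges: [-176.69, 176.69], [-43.24, 126.21], [12.49, 139.97], [-82, 262], [0, 151.66], [-163.58, 163.58]. Speed limits (degrees/s): [159.86, 159.86, 180, 180, 180, 180].

INTERFACE

Orientations are given as a 3x3 rotation matrix whose columns are the frame's x, y, z axes.
In Python, from rig import read_state, optics, order, bot gives the robot as it stands.
- The arm moves only by the tool drive_tool, never from a script. Its argument "steps" is a list of rows, each a list of 7 numbers: the finger opening in mm, from 0 to 87, then the shift along the tool's x, y, z normalised to -1 to 1, where 1 is 0.12 m, then the turn, a rotation vector about the tool's x, y, z normalised to -1 to 1, where 1 is 1.5 rad. In form: [[jaw, tx, ty, tz, ax, ay, az], ...]. A call has 1 to 8 rows; each row is the pose to reach, as a shift and turn from the pose commanded when the call began, along the tool's axes at that moment; what a row does not reach only later rows make up. A row lasts 1/10 s, in which the tool goes at most 50 mm and 8.59 degrees, less where a joint would pass 70% of its speed; a pose out of reach is approached as far as the arm can. A call with a number of a shift or a turn outside -1 to 1 is refused whole. A call with a gripper value outside its range is refused whole. The fingers move at their own pace and stop on an object; the grip force is fixed at half the most. Time passes only in rows, so rows that repeat a pose let the fingers close. It gives the time, the measured TCP pose, the force, the opening and the grip force at its end, in the units of the state.
- read_state(): the state, without advancing time (a new reading comes with each control period).
- optics.capture(name): name is "side" or "top" or "wrist"; returns a dict with "color" (480x640x3 uint8, blue, green, red), "range_z" (480x640 float32, m along the optical axis (not along the pixel's ray), 0 where there is no reading), "fx", "fy", "cx", "cy" (pixels), "D" ([k1, k2, p1, p2, k3] as OpenCV has them; the pictures are not rectified), "rvec" (rotation vector, rad) and "tvec" (3), from world to camera coordinates, as OpenCV has them. Camera axes: x right, y down, z forward; pixel columns grow to the right and rows downward; lengths in m; the calibration is good to about 2 mm. A picture is of the moment at which its call begins.
- order.hand_in(): hands the job in; it is judged then, once.
The state is a dict: "time_s": time; "joint_positions": joint angles; "qvel": joint speeds; "tau": joint torques, N m; "position": TCP position; "tcp_rot": TCP orientation; "force": force on the tool from outside, world axes, zero at the start; "moment": the same for the moment, N m; "opening": opening from 0.0 (shut) to 1.0 (fully open); "grasp_force": force on a finger pad.
Only numpy, scipy, OpenCV 4.12 (cv2) and the standard library are available. Lean on these libraries where they do the work, as an engineer would, in place of code of your own. Each camera call takes 0.05 s, during which the arm holds its last target. There are 200 camera calls.

## Working session

There is one attempt and no reset: what is moved stays moved. The work goes in short steps, Python scripts to look and compute and a tool call to move; the robot and the scene stay as the last step left them, time stands still between calls to the robot, and variables do not carry over. Pictures are saved under pics/ and viewed, at most 13 in all, crops included, and the job is handed in when it is done.

Besides the shell and the picture viewer there is one more tool, called after "Request:" in YAML: its name, and indented under it one key for each argument. drive_tool: Moves the arm, as the interface text tells. Scaled input: -1 to 1 covers 0.12 m each way for a shift and 1.5 rad each way for a turn. Its arguments: {"type":"object","properties":{"steps":{"type":"array"}},"required":["steps"]}

```bash
mkdir -p pics; ls
cat > h.py <<'E'
import numpy as np, cv2
from rig import read_state, optics, order, bot
def cap(n):
    c=optics.capture(n); c['K']=np.array([[c['fx'],0,c['cx']],[0,c['fy'],c['cy']],[0,0,1.]])
    c['R']=cv2.Rodrigues(np.array(c['rvec'],float))[0]; c['t']=np.array(c['tvec'],float).ravel(); c['D']=np.array(c['D'],float); return c
def ray(c,uv):
    p=cv2.undistortPoints(np.array(uv,float).reshape(-1,1,2),c['K'],c['D']).reshape(-1,2)
    d=np.c_[p,np.ones(len(p))]; return -c['R'].T@c['t'], d@c['R'], d
def onplane(c,uv,z):
    o,w,_=ray(c,uv); return o+w*((z-o[2])/w[:,2])[:,None]
def cloud(c):
    v,u=np.mgrid[0:480,0:640]; o,w,_=ray(c,np.c_[u.ravel(),v.ravel()])
    return (o+w*c['range_z'].reshape(-1,1)).reshape(480,640,3)
def proj(c,P): return cv2.projectPoints(np.array(P,float).reshape(-1,1,3),np.array(c['rvec'],float),c['t'],c['K'],c['D'])[0].reshape(-1,2)
E
python3 - <<'E'
from h import *
a=cap('top');b=cap('side')
import pickle;pickle.dump((a,b),open('v0.pkl','wb'))
cv2.imwrite('pics/top0.png',a['color']);cv2.imwrite('pics/side0.png',b['color'])
s=read_state();print(s['time_s'],s['position'],s['tcp_rot'],s['opening'],bot.hold_point_z)
for c in(a,b):print(-c['R'].T@c['t'],(c['range_z']>0).mean())
E
```

```text
pics
0.1 [ 0.25627236 -0.56926805  0.18197631] [[ 9.11933926e-01  4.10336763e-01 -5.05008790e-04]
 [ 4.10336974e-01 -9.11932155e-01  1.81998890e-03]
 [ 2.86274599e-04 -1.86693340e-03 -9.99998216e-01]] 0.9993671105796841 0.0187
[ 0.3983829  -0.02282124  1.2514557 ] 0.99591796875
[ 0.56498256 -0.84104361  0.40885006] 0.9958528645833333
```

View pics/top0.png

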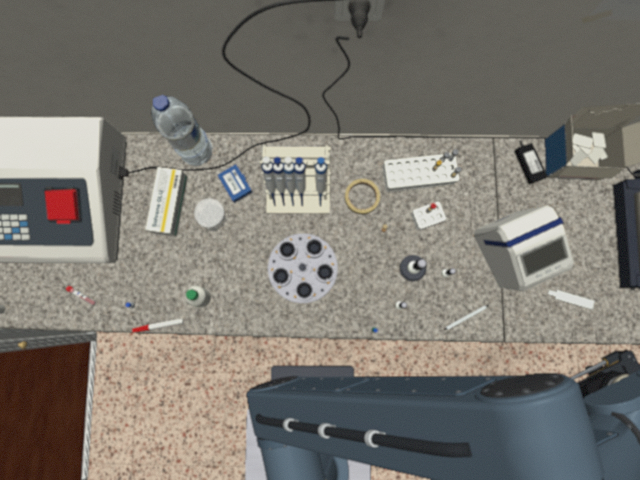

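View pics/side0.png

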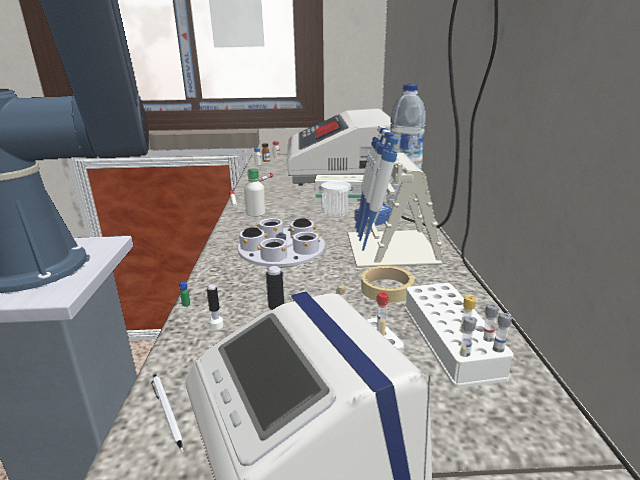

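The top view shows the wheel at (302,268) and the stand with a pusher at (413,267), side view (275,287). Things that could be taken for the pusher: the one in the stand (top 413,267), a small one at top (402,304) / side (213,300), and another small one at top (448,271). I choose the one in the stand and check it by its size.

Run:
```python
from h import *
import pickle
a,b=pickle.load(open('v0.pkl','rb'))
A=cv2.resize(a['color'][225:325,255:475],None,fx=3.6,fy=3.6,interpolation=cv2.INTER_CUBIC)
B=cv2.resize(b['color'][205:335,170:340],None,fx=2,fy=2,interpolation=cv2.INTER_CUBIC)
o=np.zeros((360+260-20,800,3),np.uint8);o[:A.shape[0],:A.shape[1]]=A[:,:800];o[345:600,:340]=B[:255]
cv2.imwrite('pics/c.png',o)
P=cloud(a);Q=cloud(b)
for n,(u,v) in dict(stand=(413,267),s2=(448,271),s3=(402,304)).items():
  for nm,X in(('top',P),('side',Q)):
    if nm=='top': reg=X[v-16:v+17,u-16:u+17].reshape(-1,3)
    else: reg=X.reshape(-1,3); c=P[v,u]; reg=reg[np.hypot(*(reg[:,:2]-c[:2]).T)<.04]
    h=reg[(reg[:,2]>.03)]
    if len(h): print(n,nm,h[:,2].max(),h[h[:,2]>h[:,2].max()-.01].mean(0),len(h))
# wheel disc centre: z in .02-.03
Z=P[...,2]; m=((Z>.018)&(Z<.075)).astype(np.uint8); m[:, :255]=0;m[:,350:]=0;m[:225]=0;m[310:]=0
cs=max(cv2.findContours(m,0,1)[0],key=cv2.contourArea); e=cv2.fitEllipse(cs); print('wheel',e,onplane(a,e[0],.026))
for u,v in((288,250),(314,247),(325,272),(304,290),(281,275)):
  g=P[v-8:v+9,u-8:u+9].reshape(-1,3); print((u,v),np.percentile(g[:,2],[5,25,50,75,95,100]).round(4),P[v-2:v+3,u-2:u+3,2].mean().round(4))
```

```text
stand top 1.2514557030582967 [ 0.3983829  -0.02282124  1.2514557 ] 141
stand side 0.12297285675979985 [ 0.5194905  -0.28239154  0.11823008] 650
s2 top 1.2514557030582967 [ 0.3983829  -0.02282124  1.2514557 ] 59
s3 top 1.2514557030582967 [ 0.3983829  -0.02282124  1.2514557 ] 51
s3 side 0.07637231296203856 [ 0.42003434 -0.24296988  0.07222362] 272
wheel ((302.6518249511719, 268.16741943359375), (68.51040649414062, 68.9555892944336), 60.34050369262695) [[0.51375525 0.01795008 0.026     ]]
(288, 250) [0.0279 0.0413 0.0549 0.0591 0.0633 1.2515] 0.0815
(314, 247) [0.0281 0.0409 0.0478 0.0526 0.0571 1.2515] 0.031
(325, 272) [0.0279 0.039  0.0476 0.0524 0.0563 1.2515] 0.0309
(304, 290) [0.0272 0.0373 0.0551 0.0583 0.0635 1.2515] 0.0795
(281, 275) [0.0279 0.0386 0.0469 0.0521 0.0557 0.0594] 0.031
```

View pics/c.png

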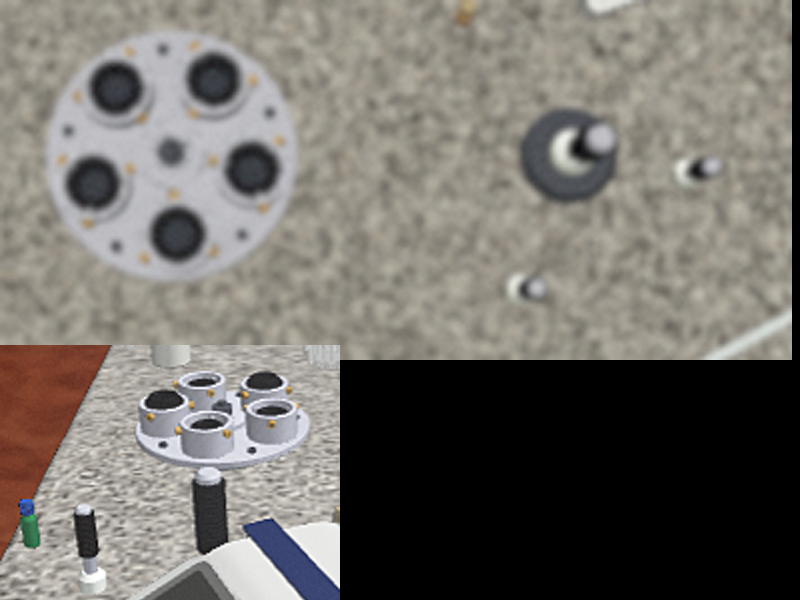

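The crop shows the loose retainers standing proud at top (288,250) and (304,290), where the depth is about 63 mm against 56 mm elsewhere. The stand's pusher reaches about 120 mm, so it is the full-size one, and the other two are small. Next I measure accurately.

Run:
```python
from h import *
import pickle
a,b=pickle.load(open('v0.pkl','rb'))
g=cv2.cvtColor(a['color'],cv2.COLOR_BGR2GRAY)
def blobs(x0,x1,y0,y1,t,mn):
    m=np.zeros_like(g);m[y0:y1,x0:x1]=(g[y0:y1,x0:x1]<t)*255
    return [(cv2.fitEllipse(c)) for c in cv2.findContours(m,cv2.RETR_EXTERNAL,1)[0] if cv2.contourArea(c)>mn]
C=[]
for e in blobs(262,345,228,308,80,80):
    loose=min(np.hypot(e[0][0]-288,e[0][1]-250),np.hypot(e[0][0]-304,e[0][1]-290))<6
    p=onplane(a,e[0],.064 if loose else .056)[0];C.append((loose,p));print(loose,np.round(e[0],1),np.round(e[1],1),p)
X=np.array([p for _,p in C])[:,:2];w=X.mean(0);print('mean',w,[(np.hypot(*(p[:2]-w)).round(4),np.degrees(np.arctan2(*(p[:2]-w)[::-1])).round(1)) for _,p in C])
P=cloud(a)
# stand disc by z band
for lo,hi in((.014,.028),):
    m=((P[...,2]>lo)&(P[...,2]<.15)).astype(np.uint8)*255;m[:,:385]=0;m[:,435]=0;m[:,435:]=0;m[:245]=0;m[292:]=0
    c=max(cv2.findContours(m,0,1)[0],key=cv2.contourArea);e=cv2.fitEllipse(c);print('stand',e,onplane(a,e[0],.02))
for e in blobs(390,440,245,292,100,100): print('standdark',e,onplane(a,e[0],.02))
# cap top in top view: bright blob near (421,264)
r=a['color'][255:275,414:430].min(2);
m=(r>130).astype(np.uint8);n,l,s,ce=cv2.connectedComponentsWithStats(m);print(s[1:],ce[1:]+[414,255])
for k in range(1,n):print(onplane(a,ce[k]+[414,255],.12))
# side view handle
Q=cloud(b).reshape(-1,3);h=Q[(np.hypot(Q[:,0]-.519,Q[:,1]+.282)<.03)&(Q[:,2]>.05)]
for z in(.06,.08,.1,.115):
  k=h[abs(h[:,2]-z)<.008];print(z,k.mean(0),k.min(0),k.max(0))
```

```text
True [303.8 289.6] [12.9 13.4] [0.45577272 0.01317282 0.064     ]
False [280.5 275.4] [12.6 13.1] [0.49184681 0.07362995 0.056     ]
False [324.5 271.5] [12.7 13.1] [ 0.5027215  -0.03931321  0.056     ]
True [286.8 248.9] [12.5 12.7] [0.55943255 0.05818161 0.064     ]
False [314.  246.7] [12.5 12.8] [ 0.56693342 -0.01165454  0.056     ]
mean [0.5153414  0.01880332] [(np.float64(0.0598), np.float64(-174.6)), (np.float64(0.0596), np.float64(113.2)), (np.float64(0.0595), np.float64(-102.3)), (np.float64(0.0591), np.float64(41.8)), (np.float64(0.0599), np.float64(-30.6))]
stand ((412.8409729003906, 267.7587585449219), (24.49284553527832, 25.123214721679688), 29.645668029785156) [[ 0.5173637  -0.27429952  0.02      ]]
standdark ((411.7685546875, 268.46185302734375), (23.425844192504883, 25.811758041381836), 135.76014709472656) [[ 0.51547493 -0.27139598  0.02      ]]
[[  4   0  12  20 120]
 [  0   6   1   2   2]
 [  0  14   4   4  10]] [[424.91666667 262.35      ]
 [414.         261.5       ]
 [415.         270.9       ]]
[[ 0.52114121 -0.28385406  0.12      ]]
[[ 0.52306271 -0.25710254  0.12      ]]
[[ 0.50005653 -0.25897182  0.12      ]]
0.06 [ 0.51698337 -0.28613429  0.06447189] [ 0.50835609 -0.29022936  0.05754307] [ 0.5306376  -0.27890649  0.06790266]
0.08 [ 0.51964052 -0.28609712  0.0800407 ] [ 0.50755536 -0.29098124  0.07203179] [ 0.53113946 -0.27644285  0.08797137]
0.1 [ 0.519997   -0.28604745  0.1002015 ] [ 0.50751928 -0.2906621   0.09202014] [ 0.53116258 -0.27580029  0.10796182]
0.115 [ 0.51965028 -0.28357026  0.11588575] [ 0.50826584 -0.29086472  0.10710563] [ 0.53108443 -0.27011262  0.12297286]
```

Request:
drive_tool:
  steps:
    - [60,0,0,-1,0,0,0.282]
    - [60,0,0,-1,0,0,0.282]
    - [60,0,0,-1,0,0,0.282]
    - [60,0,0,-1,0,0,0.282]

```text
time_s: 0.5
position: [0.2571, -0.5721, 0.307]
tcp_rot: [[1.0, -0.001, 0.002], [-0.001, -1.0, -0.008], [0.002, 0.008, -1.0]]
force: [0.2, -0.4, -0.6]
opening: 0.737
grasp_force: 0.0
```

Request:
drive_tool:
  steps:
    - [60,0.725,-0.82,0,0,0,0]
    - [60,0.725,-0.82,0,0,0,0]
    - [60,0.725,-0.82,0,0,0,0]

```text
time_s: 0.8
position: [0.3443, -0.4676, 0.3004]
tcp_rot: [[1.0, 0.003, -0.001], [0.003, -1.0, 0.006], [-0.001, -0.006, -1.0]]
force: [0.3, 0.1, -0.4]
opening: 0.694
grasp_force: 0.0
```

Request:
drive_tool:
  steps:
    - [60,0.725,-0.82,0,0,0,0]
    - [60,0.725,-0.82,0,0,0,0]
    - [60,0.725,-0.82,0,0,0,0]

```text
time_s: 1.1
position: [0.4313, -0.3691, 0.3005]
tcp_rot: [[1.0, 0.004, -0.002], [0.004, -1.0, 0.005], [-0.002, -0.005, -1.0]]
force: [0.8, 0.1, 0.9]
opening: 0.688
grasp_force: 0.0
```

Request:
drive_tool:
  steps:
    - [60,0.725,-0.82,0.5,0,0,0]
    - [60,0.725,-0.82,0.5,0,0,0]
    - [60,0.725,-0.82,0.5,0,0,0]
    - [60,0.725,-0.82,0.5,0,0,0]
    - [60,0.725,-0.82,0.5,0,0,0]
    - [60,0.725,-0.82,0.5,0,0,0]

```text
time_s: 1.7
position: [0.5168, -0.2755, 0.2423]
tcp_rot: [[1.0, -0.0, -0.001], [-0.0, -1.0, 0.0], [-0.001, -0.0, -1.0]]
force: [0.7, -0.2, 0.8]
opening: 0.694
grasp_force: 0.0
```

Run:
```python
from h import *
import pickle
c=cap('wrist');t=cap('top');pickle.dump((c,t),open('v1.pkl','wb'))
cv2.imwrite('pics/w1.png',c['color'])
s=read_state();print(s['time_s'],s['position'],s['tcp_rot'])
print('cam',-c['R'].T@c['t'])
print(proj(c,[[.518,-.277,.12],[.518,-.277,.02]]))
```

```text
1.8 [ 0.5169186  -0.27620416  0.2431312 ] [[ 9.99998505e-01 -1.70399916e-03  2.93743679e-04]
 [-1.70379437e-03 -9.99998306e-01 -6.96021021e-04]
 [ 2.94929201e-04  6.95519502e-04 -9.99999715e-01]]
cam [ 0.58780101 -0.27611832  0.4431528 ]
[[319.67455919 223.6258658 ]
 [319.44366797 203.51069898]]
```

View pics/w1.png

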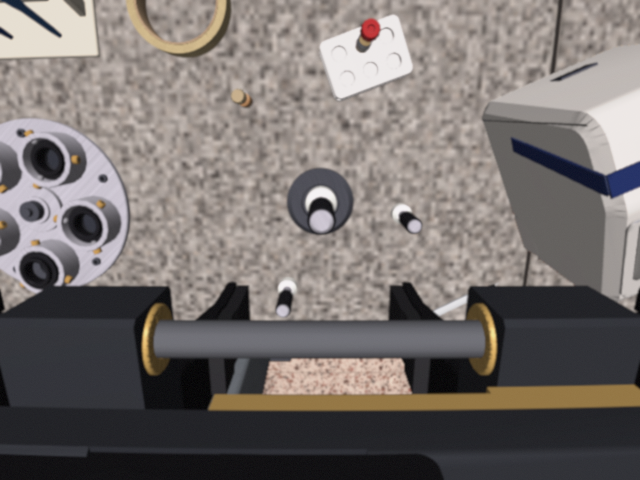

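The wrist view shows the stand disc at (320,201) with the pusher's cap at (320,219). The small pushers are at (407,217) and (286,296). I refine the position from this image.

Run:
```python
from h import *
import pickle
c,t=pickle.load(open('v1.pkl','rb'))
# stand outline: dark grey pixels, circle fit on left/right/top edges
g=cv2.cvtColor(c['color'],cv2.COLOR_BGR2GRAY)
m=np.zeros_like(g);m[160:245,275:365]=(g[160:245,275:365]<95)*255
k=max(cv2.findContours(m,0,1)[0],key=cv2.contourArea);h=cv2.convexHull(k);e=cv2.fitEllipse(h);print('stand',e,onplane(c,e[0],.02))
P=cloud(c);r=P[195:240,300:342].reshape(-1,3);q=r[(r[:,2]>.112)&(r[:,2]<.13)];print('cap',len(q),q.mean(0),q.min(0),q.max(0))
W=c['color'][200:235,300:342];mm=((W.min(2)>110)).astype(np.uint8)
n,l,s,ce=cv2.connectedComponentsWithStats(mm)
for i in range(1,n):
  if s[i,4]>30:print(s[i],ce[i]+[300,200],onplane(c,ce[i]+[300,200],.12))
q=r[(r[:,2]>.02)];
for z in(.07,.09,.105):
  k=r[abs(r[:,2]-z)<.008];print(z,len(k),k[:,1].min(),k[:,1].max(),k[:,0].max())
# wheel rims seen so far in wrist
```

```text
stand ((319.8721618652344, 201.3706512451172), (65.09163665771484, 65.87494659423828), 8.798820495605469) [[ 0.52026654 -0.27744678  0.02      ]]
cap 575 [ 0.52051977 -0.27755705  0.11735601] [ 0.50830932 -0.28893723  0.11201016] [ 0.53117361 -0.26649762  0.121328  ]
[ 5  0  9 11 61] [307.67213115 203.98360656] [[ 0.5341057  -0.26734378  0.12      ]]
[29  0  9 10 49] [333.83673469 203.36734694] [[ 0.5346228  -0.28834026  0.12      ]]
[ 10  10  23  23 424] [320.89386792 220.71698113] [[ 0.52041235 -0.27798578  0.12      ]]
[ 0 28 14  7 31] [303.74193548 232.25806452] [[ 0.51078069 -0.26398717  0.12      ]]
[35 28  7  7 35] [338.51428571 231.82857143] [[ 0.51116377 -0.29240594  0.12      ]]
0.07 56 -0.2884821923525781 -0.26624177244020025 0.531314343249795
0.09 70 -0.2888994184794582 -0.26607840241006686 0.5312909242819038
0.105 212 -0.28900994670019065 -0.2663131224431424 0.5313484712304252
```

Request:
drive_tool:
  steps:
    - [60,0.025,0.012,0.4,0,0,0]
    - [60,0.025,0.012,0.7,0,0,0]
    - [60,0.025,0.012,0.9,0,0,0]
    - [60,0.025,0.012,0.9,0,0,0]

```text
time_s: 2.2
position: [0.5175, -0.2757, 0.1318]
tcp_rot: [[1.0, -0.002, -0.006], [-0.002, -1.0, 0.005], [-0.006, -0.005, -1.0]]
force: [-0.8, 0.3, -0.6]
opening: 0.693
grasp_force: 0.0
```

Request:
drive_tool:
  steps:
    - [60,0,0,0.25,0,0,0]
    - [60,0,0,0.4,0,0,0]
    - [60,0,0,0.55,0,0,0]
    - [60,0,0,0.55,0,0,0]
    - [60,0,0,0.55,0,0,0]

```text
time_s: 2.7
position: [0.5213, -0.2776, 0.0704]
tcp_rot: [[1.0, -0.001, 0.002], [-0.001, -1.0, -0.002], [0.002, 0.002, -1.0]]
force: [0.3, -0.1, 0.7]
opening: 0.692
grasp_force: 0.0
```

Request:
drive_tool:
  steps:
    - [0,0,0,0,0,0,0]
    - [0,0,0,0,0,0,0]
    - [0,0,0,0,0,0,0]
    - [0,0,0,0,0,0,0]
    - [0,0,0,0,0,0,0]
    - [0,0,0,0,0,0,0]
    - [0,0,0,0,0,0,0]
    - [0,0,0,0,0,0,0]

```text
time_s: 3.5
position: [0.5206, -0.2762, 0.0689]
tcp_rot: [[1.0, -0.0, 0.0], [-0.0, -1.0, -0.0], [0.0, 0.0, -1.0]]
force: [-0.2, 0.7, 0.6]
opening: 0.253
grasp_force: 30.0
```

Request:
drive_tool:
  steps:
    - [0,0,0,-0.1,0,0,0]
    - [0,0,0,-0.3,0,0,0]
    - [0,0,0,-0.6,0,0,0]
    - [0,0,0,-0.9,0,0,0]
    - [0,0,0,-0.9,0,0,0]
    - [0,0,0,-0.9,0,0,0]

```text
time_s: 4.1
position: [0.5208, -0.2764, 0.1782]
tcp_rot: [[1.0, -0.0, 0.002], [-0.0, -1.0, -0.001], [0.002, 0.001, -1.0]]
force: [-0.4, 1.1, -1.6]
opening: 0.252
grasp_force: 30.0
```

Run:
```python
from h import *
import pickle
b=cap('side');pickle.dump(b,open('v2.pkl','wb'))
s=read_state();print(s['time_s'],s['position'],s['opening'],s['grasp_force'],s['force'])
p=np.array(s['position']);u,v=proj(b,p)[0].astype(int);print(u,v)
cv2.imwrite('pics/s2.png',cv2.resize(b['color'][max(0,v-110):v+90,max(0,u-100):u+100],None,fx=2.5,fy=2.5))
Q=cloud(b)[max(0,v-110):v+90,max(0,u-100):u+100].reshape(-1,3);Q=Q[(np.hypot(*(Q[:,:2]-p[:2]).T)<.025)]
for z in np.arange(p[2]-.07,p[2]-.005,.006):
  k=Q[abs(Q[:,2]-z)<.003]
  if len(k):print(z.round(3),len(k),k[:,0].min().round(4),k[:,0].max().round(4),k[:,1].min().round(4))
```

```text
4.15 [ 0.51988788 -0.27571572  0.17674975] 0.2562828053888826 29.99642103910446 [-0.50155742 -0.37923498 -0.43157069]
271 231
0.119 34 0.5035 0.5347 -0.2935
0.125 93 0.5036 0.5349 -0.2949
0.131 84 0.5042 0.5352 -0.2958
0.137 122 0.5043 0.5354 -0.2966
0.143 92 0.5073 0.5313 -0.2905
0.149 43 0.5122 0.5264 -0.2864
0.155 45 0.5124 0.5266 -0.2864
0.161 43 0.5114 0.527 -0.2868
0.167 44 0.5081 0.5301 -0.2895
```

View pics/s2.png

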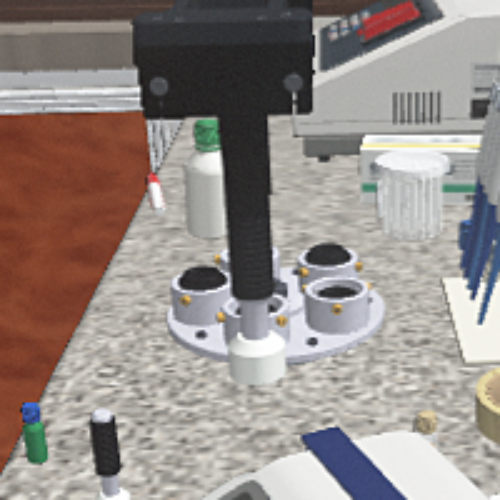

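The side view shows the pusher held upright with its white foot clear of the stand. Now towards the wheel.

Request:
drive_tool:
  steps:
    - [0,-0.09,-0.3,0,0,0,0]
    - [0,-0.18,-0.6,0,0,0,0]
    - [0,-0.18,-0.8,0,0,0,0]
    - [0,-0.18,-0.8,0,0,0,0]

```text
time_s: 4.55
position: [0.4962, -0.1759, 0.175]
tcp_rot: [[1.0, 0.003, -0.006], [0.003, -1.0, 0.005], [-0.006, -0.005, -1.0]]
force: [1.1, -0.0, -0.4]
opening: 0.257
grasp_force: 30.0
```

Request:
drive_tool:
  steps:
    - [0,-0.09,-0.3,0,0,0,0]
    - [0,-0.18,-0.6,0,0,0,0]
    - [0,-0.18,-0.8,0,0,0,0]
    - [0,-0.18,-0.8,0,0,0,0]
    - [0,-0.18,-0.8,0,0,0,0]

```text
time_s: 5.05
position: [0.4775, -0.0847, 0.1762]
tcp_rot: [[1.0, 0.001, -0.001], [0.001, -1.0, -0.0], [-0.001, 0.0, -1.0]]
force: [0.2, -0.1, -1.0]
opening: 0.254
grasp_force: 30.0
```

Run:
```python
from h import *
import pickle
c=cap('wrist');b=cap('side');pickle.dump((c,b),open('v3.pkl','wb'))
s=read_state();print(s['time_s'],s['position'])
w=np.array([.5147,.0186]);a=np.radians(-174.5+72*np.arange(5));R=np.c_[w+.06*np.c_[np.cos(a),np.sin(a)],np.full(5,.056)]
print(proj(c,R).round(0).tolist())
def circ(X):  # linear circle fit
    A=np.c_[2*X,np.ones(len(X))];x=np.linalg.lstsq(A,(X**2).sum(1),rcond=None)[0];return x[:2],np.sqrt(x[2]+x[:2]@x[:2])
for nm,q in(('wrist',c),('side',b)):
  P=cloud(q);near=np.hypot(P[...,0]-w[0],P[...,1]-w[1])<.11
  for k,r in enumerate(R):
    X=P[(np.abs(P[...,2]-.056)<.0025)&(np.hypot(P[...,0]-r[0],P[...,1]-r[1])<.032)][:,:2]
    if len(X)>20: ce,rad=circ(X);print(nm,k,len(X),'start',r[:2].round(4),'fit',ce.round(4),rad.round(4))
o=c['color'].copy();cv2.imwrite('pics/w3.png',o)
```

```text
5.15 [ 0.47790007 -0.0854704   0.17646479]
[[200.0, 252.0], [261.0, 196.0], [222.0, 111.0], [131.0, 121.0], [122.0, 209.0]]
wrist 0 1771 start [0.455  0.0128] fit [0.4553 0.0118] 0.0214
wrist 1 1136 start [ 0.5017 -0.04  ] fit [ 0.5022 -0.0408] 0.0234
wrist 2 1303 start [ 0.5664 -0.0119] fit [ 0.5662 -0.0128] 0.0237
wrist 3 2148 start [0.5596 0.0584] fit [0.5595 0.0575] 0.0212
wrist 4 1105 start [0.4908 0.0736] fit [0.4909 0.0723] 0.0235
side 0 125 start [0.455  0.0128] fit [0.4555 0.0094] 0.022
side 1 158 start [ 0.5017 -0.04  ] fit [ 0.5017 -0.0421] 0.0238
side 2 140 start [ 0.5664 -0.0119] fit [ 0.566  -0.0136] 0.0239
side 3 110 start [0.5596 0.0584] fit [0.5597 0.0542] 0.0213
side 4 98 start [0.4908 0.0736] fit [0.4908 0.0717] 0.0239
```

View pics/w3.png

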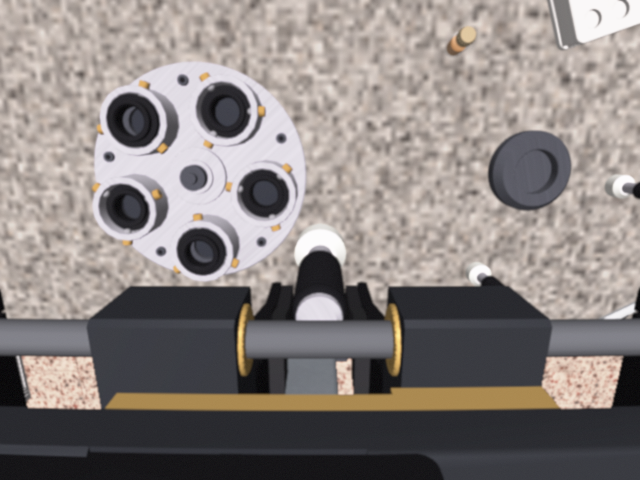

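The wrist view shows the wheel and both proud retainers at (203,250) and (133,118), with the foot hanging straight at (320,245). Three views put the cells within about 2 mm of each other. Moving over cell A, to (0.4553, 0.0115).

Request:
drive_tool:
  steps:
    - [0,-0.09,-0.3,0,0,0,0]
    - [0,-0.185,-0.6,0,0,0,0]
    - [0,-0.185,-0.81,0,0,0,0]
    - [0,-0.185,-0.81,0,0,0,0]
    - [0,-0.185,-0.81,0,0,0,0]
    - [0,-0.185,-0.81,0.2,0,0,0]
    - [0,-0.185,-0.81,0.3,0,0,0]
    - [0,-0.185,-0.81,0.3,0,0,0]

```text
time_s: 5.95
position: [0.4546, 0.0116, 0.1394]
tcp_rot: [[1.0, -0.002, -0.003], [-0.002, -1.0, 0.0], [-0.003, -0.0, -1.0]]
force: [-1.0, 0.3, -0.9]
opening: 0.256
grasp_force: 30.0
```

Run:
```python
from h import *
b=cap('side');P=cloud(b);s=read_state();p=np.array(s['position']);print(s['time_s'],p,s['force'])
X=P.reshape(-1,3);X=X[np.hypot(*(X[:,:2]-p[:2]).T)<.026]
for z in np.arange(.06,.135,.006):
  k=X[abs(X[:,2]-z)<.003]
  if len(k):print(z.round(3),len(k),k[:,0].min().round(4),k[:,0].max().round(4),k[:,1].min().round(4))
c=b['color'][200:300,200:340];cv2.imwrite('pics/s4.png',cv2.resize(c,None,fx=4,fy=4,interpolation=cv2.INTER_CUBIC))
```

```text
6.0 [0.45532094 0.01162328 0.1402813 ] [-0.62319842 -0.27620789 -0.59672981]
0.06 134 0.4307 0.4795 -0.014
0.066 40 0.4404 0.4695 -0.0045
0.078 3 0.4413 0.4616 -0.0029
0.084 44 0.4368 0.4675 -0.007
0.09 45 0.4373 0.4678 -0.0082
0.096 47 0.4383 0.4679 -0.0078
0.102 56 0.4379 0.4679 -0.005
0.108 24 0.4448 0.4604 0.001
0.114 20 0.4447 0.4596 0.0006
0.12 24 0.4456 0.4599 0.0016
0.126 21 0.4447 0.4626 0.0005
0.132 33 0.4428 0.4645 -0.0028
```

View pics/s4.png

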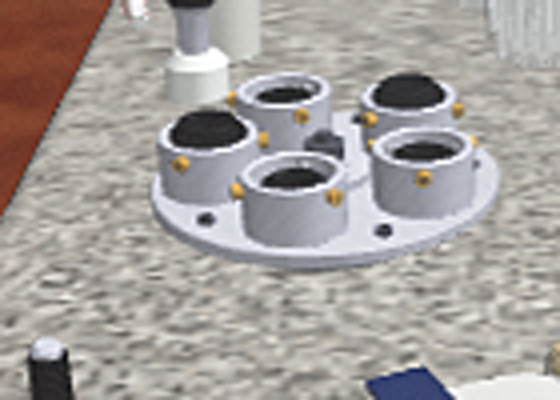

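The side view shows the foot (195,75 in the crop) above the proud retainer (208,130), within 3 mm of centre. I correct that by (+2, +3) mm and press.

Request:
drive_tool:
  steps:
    - [0,0.017,-0.02,0.08,0,0,0]
    - [0,0.017,-0.02,0.12,0,0,0]
    - [0,0.017,-0.02,0.14,0,0,0]
    - [0,0.017,-0.02,0.16,0,0,0]
    - [0,0.017,-0.02,0.18,0,0,0]

```text
time_s: 6.5
position: [0.4592, 0.015, 0.1205]
tcp_rot: [[1.0, 0.0, 0.004], [0.0, -1.0, -0.001], [0.004, 0.001, -1.0]]
force: [0.2, 0.2, 12.7]
opening: 0.256
grasp_force: 30.0
```

Request:
drive_tool:
  steps:
    - [0,0,0,0.02,0,0,0]
    - [0,0,0,0.04,0,0,0]
    - [0,0,0,0.05,0,0,0]
    - [0,0,0,0.05,0,0,0]

```text
time_s: 6.9
position: [0.4566, 0.0156, 0.1128]
tcp_rot: [[1.0, -0.0, -0.001], [-0.0, -1.0, 0.0], [-0.001, -0.0, -1.0]]
force: [-0.5, -0.1, -1.8]
opening: 0.256
grasp_force: 30.0
```

Request:
drive_tool:
  steps:
    - [0,0,0,0.01,0,0,0]
    - [0,0,0,0.02,0,0,0]
    - [0,0,0,0.02,0,0,0]

```text
time_s: 7.2
position: [0.4584, 0.0152, 0.1116]
tcp_rot: [[1.0, -0.0, 0.002], [-0.0, -1.0, -0.0], [0.002, 0.0, -1.0]]
force: [-0.6, -0.0, 7.1]
opening: 0.254
grasp_force: 30.0
```

Request:
drive_tool:
  steps:
    - [0,0,0,0.01,0,0,0]
    - [0,0,0,0.015,0,0,0]
    - [0,0,0,0.015,0,0,0]

```text
time_s: 7.5
position: [0.46, 0.0149, 0.1114]
tcp_rot: [[1.0, -0.0, 0.006], [-0.0, -1.0, -0.001], [0.006, 0.001, -1.0]]
force: [-1.1, 0.6, 17.0]
opening: 0.257
grasp_force: 30.0
```

Request:
drive_tool:
  steps:
    - [0,0,0,-0.1,0,0,0]
    - [0,0,0,-0.25,0,0,0]
    - [0,0,0,-0.38,0,0,0]
    - [0,0,0,-0.38,0,0,0]

```text
time_s: 7.9
position: [0.4587, 0.0151, 0.1561]
tcp_rot: [[1.0, -0.0, 0.004], [-0.0, -1.0, -0.001], [0.004, 0.001, -1.0]]
force: [-0.7, 0.4, -1.1]
opening: 0.249
grasp_force: 30.0
```

Request:
drive_tool:
  steps:
    - [0,0.3,-0.13,0,0,0,0]
    - [0,0.6,-0.26,0,0,0,0]
    - [0,0.87,-0.38,0,0,0,0]
    - [0,0.87,-0.38,0,0,0,0]
    - [0,0.87,-0.38,0.12,0,0,0]
    - [0,0.87,-0.38,0.12,0,0,0]
    - [0,0.87,-0.38,0.12,0,0,0]

```text
time_s: 8.6
position: [0.5601, 0.0609, 0.1392]
tcp_rot: [[1.0, -0.0, -0.003], [-0.0, -1.0, 0.0], [-0.003, -0.0, -1.0]]
force: [-0.3, 0.2, -0.6]
opening: 0.256
grasp_force: 30.0
```

Run:
```python
from h import *
b=cap('side');t=cap('wrist');P=cloud(b);s=read_state();p=np.array(s['position']);print(s['time_s'],p,s['force'])
X=P.reshape(-1,3);Y=X[np.hypot(*(X[:,:2]-p[:2]).T)<.028]
for z in np.arange(.06,.15,.006):
  k=Y[abs(Y[:,2]-z)<.003]
  if len(k):print(z.round(3),len(k),k[:,0].min().round(4),k[:,0].max().round(4),k[:,1].min().round(4))
for n,Q in(('side',X),('wrist',cloud(t).reshape(-1,3))):
  k=Q[(np.hypot(Q[:,0]-.4553,Q[:,1]-.0115)<.0155)&(np.hypot(Q[:,0]-.4553,Q[:,1]-.0115)>.012)]
  if len(k): print(n,'A',len(k),np.percentile(k[:,2],[5,25,50,75,95]).round(4))
c=b['color'][170:290,200:340];cv2.imwrite('pics/s5.png',cv2.resize(c,None,fx=4,fy=4,interpolation=cv2.INTER_CUBIC))
```

```text
8.7 [0.5612806  0.06076903 0.14028552] [ 0.41445115  0.37226773 -0.1182914 ]
0.06 121 0.5346 0.5849 0.034
0.066 34 0.5458 0.5742 0.0444
0.078 4 0.5465 0.5723 0.0491
0.084 42 0.5421 0.5724 0.0431
0.09 37 0.5424 0.5726 0.0426
0.096 42 0.5427 0.5728 0.0419
0.102 50 0.545 0.5729 0.044
0.108 19 0.5516 0.5646 0.0505
0.114 20 0.5518 0.5648 0.0505
0.12 17 0.5521 0.565 0.0471
0.126 18 0.5502 0.5672 0.05
0.132 30 0.5483 0.5695 0.0464
0.138 31 0.5465 0.5697 0.0445
0.144 35 0.5466 0.5699 0.0472
side A 34 [0.045  0.0482 0.0508 0.0522 0.0532]
```

View pics/s5.png

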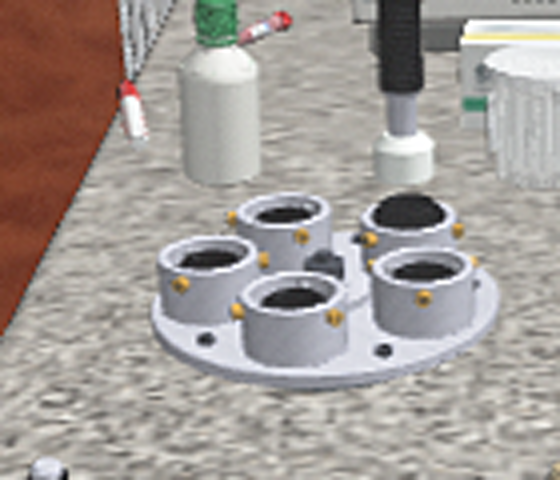

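The side view shows retainer A down in its cell, flat and below the rim (208,258), and the foot centred over B. Pressing B.

Request:
drive_tool:
  steps:
    - [0,0.018,-0.01,0.08,0,0,0]
    - [0,0.018,-0.01,0.12,0,0,0]
    - [0,0.018,-0.01,0.14,0,0,0]
    - [0,0.018,-0.01,0.16,0,0,0]
    - [0,0.018,-0.01,0.18,0,0,0]

```text
time_s: 9.2
position: [0.5664, 0.0621, 0.1207]
tcp_rot: [[1.0, -0.0, 0.006], [-0.0, -1.0, -0.0], [0.006, 0.0, -1.0]]
force: [0.7, 0.1, 10.2]
opening: 0.254
grasp_force: 30.0
```

Request:
drive_tool:
  steps:
    - [0,0,0,0.02,0,0,0]
    - [0,0,0,0.04,0,0,0]
    - [0,0,0,0.06,0,0,0]
    - [0,0,0,0.07,0,0,0]
    - [0,0,0,0.07,0,0,0]

```text
time_s: 9.7
position: [0.567, 0.0617, 0.1148]
tcp_rot: [[1.0, 0.0, 0.008], [0.0, -1.0, -0.001], [0.008, 0.001, -1.0]]
force: [-3.0, -1.1, 22.5]
opening: 0.259
grasp_force: 30.0
```

Run:
```python
from h import *
b=cap('side');X=cloud(b).reshape(-1,3);s=read_state();p=np.array(s['position']);print(s['time_s'],p,s['force'],s['moment'])
Y=X[np.hypot(*(X[:,:2]-p[:2]).T)<.03]
for z in np.arange(.048,.15,.006):
  k=Y[abs(Y[:,2]-z)<.003]
  if len(k):print(z.round(3),len(k),k[:,0].min().round(4),k[:,0].max().round(4),k[:,1].min().round(4))
c=b['color'][190:270,260:340];cv2.imwrite('pics/s6.png',cv2.resize(c,None,fx=7,fy=7,interpolation=cv2.INTER_CUBIC))
```

```text
9.75 [0.56696368 0.06167598 0.11482375] [-2.68274253 -0.67049714 22.55357501] [-0.0064157   0.59827571 -0.00134268]
0.048 43 0.5408 0.5888 0.0321
0.054 67 0.5388 0.5889 0.0329
0.06 55 0.541 0.5849 0.0352
0.066 39 0.5501 0.5808 0.0418
0.072 37 0.5504 0.5809 0.0436
0.078 51 0.5506 0.5788 0.0429
0.084 21 0.5573 0.5725 0.0519
0.09 20 0.5575 0.5727 0.0518
0.096 23 0.5577 0.5729 0.051
0.102 16 0.5579 0.5751 0.0503
0.108 27 0.5538 0.5752 0.0472
0.114 31 0.554 0.5754 0.0481
0.12 31 0.5542 0.5756 0.0484
0.126 28 0.5545 0.5757 0.0467
0.132 29 0.5546 0.576 0.0482
0.138 31 0.5549 0.576 0.0477
0.144 34 0.5529 0.5762 0.0467
```

View pics/s6.png

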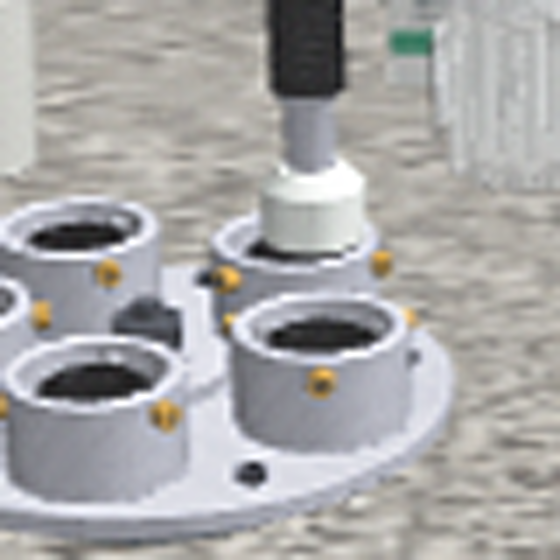

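The foot has drifted about 6 mm towards +x under load and its far edge is at the bore rim (350,225 in the crop). I lift, re-aim and check.

Request:
drive_tool:
  steps:
    - [0,0,0,-0.1,0,0,0]
    - [0,0,0,-0.2,0,0,0]
    - [0,-0.03,0,-0.25,0,0,0]
    - [0,-0.03,0,-0.25,0,0,0]
    - [0,-0.03,0,-0.25,0,0,0]

```text
time_s: 10.25
position: [0.5596, 0.0622, 0.1399]
tcp_rot: [[1.0, -0.0, -0.001], [-0.0, -1.0, 0.0], [-0.001, -0.0, -1.0]]
force: [-0.2, -1.1, -0.4]
opening: 0.254
grasp_force: 30.0
```

Run:
```python
from h import *
b=cap('side');X=cloud(b).reshape(-1,3);s=read_state();p=np.array(s['position']);print(s['time_s'],p,s['force'])
Y=X[np.hypot(*(X[:,:2]-p[:2]).T)<.03]
for z in np.arange(.078,.15,.006):
  k=Y[abs(Y[:,2]-z)<.003]
  if len(k):print(z.round(3),len(k),k[:,0].min().round(4),k[:,0].max().round(4),k[:,1].min().round(4))
for c in((.5597,.057),(.4553,.0115)):
  r=np.hypot(*(X[:,:2]-c).T);k=X[(r<.0155)&(r>.011)&(X[:,2]<.075)];A=np.c_[k[:,:2]-c,np.ones(len(k))]
  k=k[k[:,2]>.046];A=np.c_[k[:,:2]-c,np.ones(len(k))];print(len(k),np.percentile(k[:,2],[5,50,95]).round(4),'slope',np.linalg.lstsq(A,k[:,2],rcond=None)[0].round(4))
c=b['color'][190:270,230:330];cv2.imwrite('pics/s7.png',cv2.resize(c,None,fx=7,fy=7,interpolation=cv2.INTER_CUBIC))
```

```text
10.3 [0.55959622 0.06220066 0.13962965] [-0.16315212  0.17181127 -1.0142953 ]
0.078 2 0.5486 0.5636 0.049
0.084 41 0.5422 0.5725 0.0431
0.09 37 0.5424 0.5726 0.044
0.096 45 0.5427 0.5729 0.0435
0.102 52 0.5428 0.5708 0.046
0.108 21 0.5516 0.5646 0.0518
0.114 19 0.5497 0.5648 0.0514
0.12 22 0.55 0.565 0.0509
0.126 18 0.5501 0.5651 0.0513
0.132 31 0.5462 0.5696 0.0483
0.138 29 0.5465 0.5676 0.0473
0.144 31 0.5466 0.5677 0.0489
35 [0.0467 0.0508 0.0534] slope [ 0.0033 -0.2225  0.0525]
39 [0.0471 0.0509 0.053 ] slope [ 0.0245 -0.2065  0.0523]
```

View pics/s7.png

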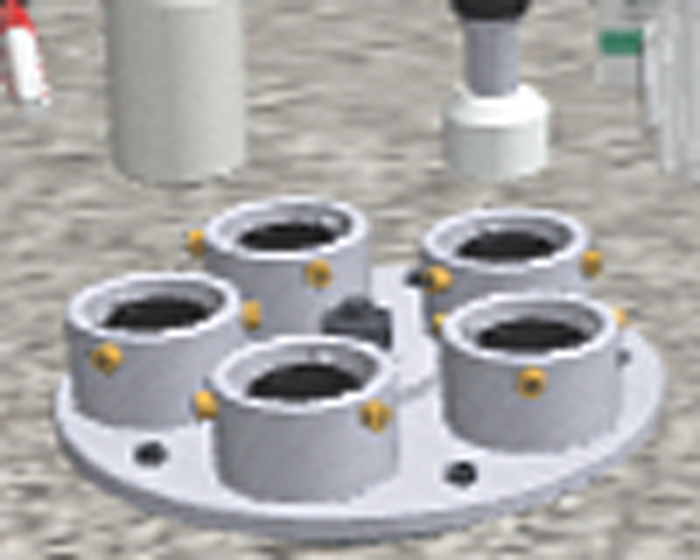

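The side view shows retainer B (505,245) flat in its cell like the others. To be sure it counts as pressed home, I make one light, centred press.

Request:
drive_tool:
  steps:
    - [0,0.01,0.01,0.1,0,0,0]
    - [0,0.01,0.01,0.17,0,0,0]
    - [0,0.01,0.01,0.21,0,0,0]
    - [0,0.01,0.01,0.23,0,0,0]
    - [0,0.01,0.01,0.24,0,0,0]
    - [0,0.01,0.01,0.24,0,0,0]

```text
time_s: 10.9
position: [0.562, 0.061, 0.1119]
tcp_rot: [[1.0, -0.0, 0.001], [-0.0, -1.0, 0.0], [0.001, -0.0, -1.0]]
force: [0.3, -1.0, 1.9]
opening: 0.253
grasp_force: 30.0
```

Request:
drive_tool:
  steps:
    - [0,0,0,0.015,0,0,0]
    - [0,0,0,0.015,0,0,0]
    - [0,0,0,-0.1,0,0,0]
    - [0,0,0,-0.3,0,0,0]
    - [0,0,0,-0.55,0,0,0]
    - [0,0,0,-0.55,0,0,0]

```text
time_s: 11.5
position: [0.5645, 0.0608, 0.1811]
tcp_rot: [[1.0, -0.0, 0.009], [-0.0, -1.0, -0.001], [0.009, 0.001, -1.0]]
force: [-0.2, 0.0, -0.8]
opening: 0.253
grasp_force: 30.0
```

Request:
drive_tool:
  steps:
    - [0,-0.05,0.35,0,0,0,0]
    - [0,-0.1,0.7,0,0,0,0]
    - [0,-0.12,0.95,0,0,0,0]
    - [0,-0.12,0.95,0,0,0,0]

```text
time_s: 11.9
position: [0.5464, -0.0565, 0.1764]
tcp_rot: [[1.0, -0.005, -0.001], [-0.005, -1.0, -0.001], [-0.001, 0.001, -1.0]]
force: [0.0, 0.1, -0.8]
opening: 0.254
grasp_force: 30.0
```

Request:
drive_tool:
  steps:
    - [0,-0.05,0.35,0,0,0,0]
    - [0,-0.1,0.7,0,0,0,0]
    - [0,-0.12,0.95,0,0,0,0]
    - [0,-0.12,0.95,0,0,0,0]

```text
time_s: 12.3
position: [0.5326, -0.1701, 0.1766]
tcp_rot: [[1.0, -0.004, 0.0], [-0.004, -1.0, -0.001], [0.0, 0.001, -1.0]]
force: [-0.9, 0.3, -0.6]
opening: 0.255
grasp_force: 30.0
```

Request:
drive_tool:
  steps:
    - [0,-0.04,0.35,0,0,0,0]
    - [0,-0.09,0.7,0,0,0,0]
    - [0,-0.1,0.92,0,0,0,0]
    - [0,-0.1,0.92,0,0,0,0]
    - [0,-0.1,0.92,0.2,0,0,0]
    - [0,-0.1,0.92,0.2,0,0,0]
    - [0,-0.1,0.92,0.2,0,0,0]

```text
time_s: 13.0
position: [0.5201, -0.2752, 0.1527]
tcp_rot: [[1.0, 0.001, -0.002], [0.001, -1.0, 0.002], [-0.002, -0.002, -1.0]]
force: [1.0, -0.9, -1.7]
opening: 0.257
grasp_force: 30.0
```

Run:
```python
from h import *
def circ(X):
    A=np.c_[2*X,np.ones(len(X))];x=np.linalg.lstsq(A,(X**2).sum(1),rcond=None)[0];return x[:2],np.sqrt(x[2]+x[:2]@x[:2])
b=cap('side');w=cap('wrist');X=cloud(b).reshape(-1,3);s=read_state();p=np.array(s['position']);print(s['time_s'],p,s['force'])
Y=X[np.hypot(*(X[:,:2]-p[:2]).T)<.03]
for z in np.arange(.072,.2,.006):
  k=Y[abs(Y[:,2]-z)<.003]
  if len(k):print(z.round(3),len(k),k[:,0].min().round(4),k[:,0].max().round(4),k[:,1].min().round(4))
W=cloud(w).reshape(-1,3)
for n,Q in(('side',X),('wrist',W)):
  k=Q[(abs(Q[:,2]-.02)<.0025)&(np.hypot(*(Q[:,:2]-[.52,-.2776]).T)<.045)];print(n,len(k),k[:,:2].min(0),k[:,:2].max(0))
k=W[(W[:,2]>.06)&(W[:,2]<.11)&(np.hypot(*(W[:,:2]-p[:2]).T)<.03)];print('wrist foot',len(k),k.min(0),k.max(0))
```

```text
13.1 [ 0.52113484 -0.27647445  0.15399534] [-0.27545787  0.68386342 -2.08050209]
0.09 1 0.5194 0.5194 -0.2904
0.096 71 0.5032 0.5348 -0.2939
0.102 84 0.5035 0.5339 -0.293
0.108 80 0.5041 0.5342 -0.2932
0.114 136 0.5039 0.5342 -0.2923
0.12 59 0.5089 0.5286 -0.2859
0.126 41 0.5121 0.5265 -0.2853
0.132 47 0.511 0.5267 -0.2849
0.138 33 0.5113 0.5272 -0.287
0.144 55 0.5078 0.5302 -0.2889
0.15 70 0.508 0.5305 -0.2888
0.156 63 0.507 0.5307 -0.2887
0.162 71 0.5073 0.5298 -0.2894
0.168 67 0.5079 0.5301 -0.2884
0.174 73 0.5084 0.5304 -0.2893
0.18 74 0.5072 0.5306 -0.2886
0.186 68 0.5074 0.5308 -0.2897
0.192 28 0.5096 0.5305 -0.2961
0.198 78 0.507 0.5309 -0.2974Traceback (most recent call last):
  File "<stdin>", line 11, in <module>
    return umr_minimum(a, axis, None, out, keepdims, initial, where)
ValueError: zero-size array to reduction operation minimum which has no identity
```

Request:
drive_tool:
  steps:
    - [0,0.003,0.012,0.2,0,0,0]
    - [0,0.003,0.012,0.4,0,0,0]
    - [0,0.003,0.012,0.5,0,0,0]
    - [0,0.003,0.012,0.58,0,0,0]
    - [0,0.003,0.012,0.62,0,0,0]
    - [0,0.003,0.012,0.62,0,0,0]

```text
time_s: 13.7
position: [0.521, -0.2788, 0.079]
tcp_rot: [[1.0, -0.0, -0.0], [-0.0, -1.0, 0.0], [-0.0, -0.0, -1.0]]
force: [-0.2, -0.0, -1.3]
opening: 0.256
grasp_force: 30.0
```

Request:
drive_tool:
  steps:
    - [0,0,0,0.03,0,0,0]
    - [0,0,0,0.06,0,0,0]
    - [0,0,0,0.08,0,0,0]
    - [0,0,0,0.08,0,0,0]

```text
time_s: 14.1
position: [0.5208, -0.2789, 0.0693]
tcp_rot: [[1.0, -0.0, -0.0], [-0.0, -1.0, -0.0], [-0.0, 0.0, -1.0]]
force: [-1.1, -0.4, -1.6]
opening: 0.256
grasp_force: 30.0
```

Request:
drive_tool:
  steps:
    - [0,0,0,0.006,0,0,0]
    - [0,0,0,0.01,0,0,0]
    - [0,0,0,0.01,0,0,0]

```text
time_s: 14.4
position: [0.5213, -0.2792, 0.0688]
tcp_rot: [[1.0, -0.0, 0.001], [-0.0, -1.0, -0.001], [0.001, 0.001, -1.0]]
force: [0.3, 0.5, 2.3]
opening: 0.253
grasp_force: 30.0
```

Request:
drive_tool:
  steps:
    - [30,0,0,0.01,0,0,0]
    - [30,0,0,0.01,0,0,0]
    - [60,0,0,0.01,0,0,0]
    - [60,0,0,0.01,0,0,0]
    - [60,0,0,0.01,0,0,0]
    - [60,0,0,0.01,0,0,0]

```text
time_s: 15.0
position: [0.5208, -0.2788, 0.0669]
tcp_rot: [[1.0, -0.0, -0.0], [-0.0, -1.0, 0.0], [-0.0, -0.0, -1.0]]
force: [0.3, 0.5, 1.0]
opening: 0.624
grasp_force: 0.0
```

Run:
```python
from h import *
b=cap('side');X=cloud(b).reshape(-1,3);s=read_state();print(s['time_s'],s['position'],s['force'],s['opening'])
Y=X[np.hypot(*(X[:,:2]-[.52,-.2776]).T)<.022]
for z in np.arange(.05,.13,.01):
  k=Y[abs(Y[:,2]-z)<.005]
  if len(k):print(z.round(3),len(k),k[:,0].min().round(4),k[:,0].max().round(4),k[:,1].min().round(4))
print(Y[:,2].max())
```

```text
15.05 [ 0.52084096 -0.27883577  0.06693352] [ 0.20320219  0.42524369 -0.51601086] 0.6455156532169547
0.06 20 0.5084 0.5177 -0.2915
0.07 88 0.5076 0.5311 -0.293
0.08 101 0.5079 0.5313 -0.2924
0.09 85 0.5086 0.5306 -0.2931
0.1 7 0.5239 0.531 -0.2921
0.11 7 0.5302 0.5313 -0.2841
0.12 2 0.53 0.5302 -0.2816
0.4506911003651216
```

Released and upright. Now I raise the arm straight up and check.

Request:
drive_tool:
  steps:
    - [60,0,0,-0.3,0,0,0]
    - [60,0,0,-0.7,0,0,0]
    - [60,0,0,-1,0,0,0]
    - [60,0,0,-1,0,0,0]

```text
time_s: 15.45
position: [0.5245, -0.2815, 0.1931]
tcp_rot: [[1.0, -0.0, 0.01], [-0.0, -1.0, -0.008], [0.01, 0.008, -1.0]]
force: [-0.4, -0.1, -0.2]
opening: 0.683
grasp_force: 0.0
```

Request:
drive_tool:
  steps:
    - [60,0,0,-0.5,0,0,0]
    - [60,0,0,-0.5,0,0,0]
    - [60,0,0,-0.5,0,0,0]
    - [60,0,0,-0.5,0,0,0]

```text
time_s: 15.85
position: [0.5201, -0.2783, 0.2457]
tcp_rot: [[1.0, -0.0, -0.002], [-0.0, -1.0, 0.001], [-0.002, -0.001, -1.0]]
force: [-0.3, 0.2, -0.8]
opening: 0.686
grasp_force: 0.0
```

Run:
```python
from h import *
b=cap('side');w=cap('wrist');s=read_state();print(s['time_s'],s['position'],s['force'])
for n,c in(('side',b),('wrist',w)):
  X=cloud(c).reshape(-1,3);Y=X[(np.hypot(*(X[:,:2]-[.52,-.2776]).T)<.025)&(X[:,2]<.14)]
  for z in(.065,.085,.105,.118):
    k=Y[abs(Y[:,2]-z)<.006]
    if len(k):print(n,z,len(k),k.min(0).round(4),k.max(0).round(4))
X=cloud(b).reshape(-1,3)
for q in((.5597,.057),(.4553,.0115),(.4908,.0725)):
  r=np.hypot(*(X[:,:2]-q).T);k=X[(r<.0155)&(r>.011)&(X[:,2]>.046)];print(len(k),np.percentile(k[:,2],[5,50,95]).round(4))
g=cv2.cvtColor(w['color'],cv2.COLOR_BGR2GRAY)
o=np.hstack([cv2.resize(w['color'],(400,300)),cv2.resize(b['color'][190:340,200:400],(400,300))]);cv2.imwrite('pics/f.png',o)
```

```text
15.95 [ 0.51967602 -0.27795269  0.24480775] [0.63946671 0.48383311 0.122007  ]
side 0.065 65 [ 0.5087 -0.2924  0.0597] [ 0.5309 -0.2812  0.0708]
side 0.085 117 [ 0.5082 -0.2932  0.079 ] [ 0.5313 -0.2795  0.0908]
side 0.105 126 [ 0.508 -0.294  0.099] [ 0.5313 -0.277   0.111 ]
side 0.118 156 [ 0.5088 -0.2928  0.112 ] [ 0.5303 -0.2733  0.1228]
wrist 0.065 45 [ 0.5238 -0.2908  0.0591] [ 0.5315 -0.269   0.0704]
wrist 0.085 53 [ 0.521  -0.2921  0.0795] [ 0.5315 -0.2687  0.0901]
wrist 0.105 83 [ 0.5081 -0.2921  0.0991] [ 0.5315 -0.2683  0.1109]
wrist 0.118 546 [ 0.5085 -0.292   0.112 ] [ 0.5301 -0.2686  0.1215]
35 [0.0469 0.0511 0.0533]
37 [0.0467 0.0512 0.053 ]
32 [0.047  0.0512 0.0531]
```

View pics/f.png

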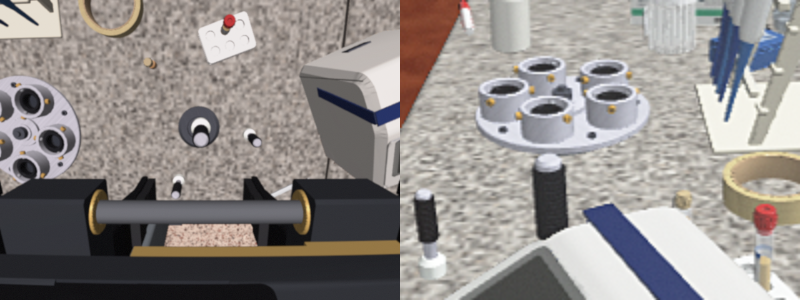

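The final view shows the pusher upright in its stand at wrist crop (200,130), top at 121 mm as before, about 3 mm from the stand's centre. Both retainers sit at the height of the home ones.

```bash
python3 -c "
from rig import order;print(order.hand_in())"
```

```text
the job is handed in; nothing more can be done
None
```

Both loose retainers are snapped home and flat, the pusher stands upright and released in its stand, and the job is handed in; the hand-in gave no verdict.

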